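Zero the router's depth rod on its stop and back it off four clicks

ROBOT

A 6-joint arm with a two-finger parallel gripper is mounted at the origin on a cart in front of the work surface, level with it; the furniture and walls round the work are solid. World frame = base frame: x ahead of the robot, y to its left, z up, the work surface at z = 0. Lengths are in m, angles in rad, forces in N, time in s.
With the tool pointing down it reaches from about 0.225 to 0.725 m from the base axis. Payload 3.1 kg.
Tool frame: the origin (TCP) lies midway between the tips of the shut fingers; the grasp point (between the pads) lies 19 mm behind it (robot.grasp_offset is the distance from the TCP to the grasp point, in m); z points along the fingers, y is the line along which they close (so a half turn about z gives the same grasp; the last joint's range is limited). The gripper opens to 85 mm and grips with 20 to 120 N. Pads are 22 mm wide; open, the fingers measure 114 mm over their backs; the gripper's body (76 mm by 85 mm) begins 54 mm behind the grasp point. The pads swing forward as they close: fully open they stand 13 mm farther back than shut.
Start: joints at [-1.394, 0.048, 0.099, 1.622, 0, 1.443], TCP at [0.158, -0.501, 0.231] pointing down, gripper open.
Joint ranges: [-2.91, 2.91], [-0.99, 1.94], [-1.21, 1.42], [-2.12, 2.29], [-1.49, 1.47], [-3.14, 3.14]. Speed limits (rad/s): [2.79, 2.79, 3.14, 3.14, 3.14, 3.14].

INTERFACE

Orientations are given as [roll, pitch, yaw] about the fixed x, y, z axes, in that order (R = Rz(yaw) Ry(pitch) Rx(roll)).
In Python, from bench import robot gives the robot as it stands. The module is installed in compiled form; this text tells all that it offers.
- The arm moves only by the shell command python3 -m jog 'ROWS' [OPENING]. ROWS is JSON, a list of rows, each a list of 2 entries, a list of its own where there are three numbers: the shift along the tool's x, y, z in m, then the turn about the tool's z in rad. In form: [[[x, y, z], twist], ...]. A call has 1 to 8 rows; each row shifts and turns the commanded pose from where the row before left it, along the tool's axes as they then stand; what a row does not reach is not made up. A row lasts 1/10 s, in which the tool goes at most 50 mm and 8.59 degrees, less where a joint would pass 70% of its speed; a pose out of reach is approached as far as the arm can. A call with a gripper value outside its range is refused whole. OPENING is the finger opening in m, from 0 to 0.0854, set as the call begins (- or left out, the last holds). The fingers move at their own pace and stop on an object; the grip force is fixed at half the most. Time passes only in rows, so rows that do not move let the fingers close. It gives the time, the measured TCP pose, the force, the opening and the grip force at its end, in the units of the state.
- robot.observe(): the state, without advancing time (a new reading comes with each control period).
- robot.grab_frame(name): name is "side" or "top" or "wrist"; returns the picture (420x560x3 uint8, red, green, blue); there is no depth.
- robot.camera_params(name): a dict with "fov_y" (degrees; the focal length in pixels is half the picture's height over the tangent of half this angle, whatever the lens; pixels are square), "cx", "cy" (the principal point, pixels), "pose" (4x4, takes a point from camera to world coordinates); the wrist camera has in their place "tool_from_camera" (4x4, takes a point from camera to tool coordinates, whose origin is the TCP and whose axes are the flange's). Camera axes: x right, y down, z forward; pixel columns grow to the right and rows downward; lengths in m; the calibration is good to about 2 mm. A picture is of the moment at which its call begins: read the wrist's pose just before it. camera_params takes no time and is no camera call.
- robot.close_job(): hands the job in; it is judged then, once.
Trained networks look in the newest picture that a camera, given by its name, has taken for a name from the list of things; names that differ only in an ending like _2 or _b are one class to them, and where a whole thing is asked for, a point or a joint stands for the part that bears it (a point fixed in the world has none). Each returns a list of dicts, best first, with "score" (0 to 1); they miss things now and then, are a little off and sometimes report something else, mostly with a low value. They report only what shows in the picture. A call takes as long as a camera call.
- robot.regions_of(target, camera): "region" (420x560 bool, what is visible of it).
- robot.mark_of(target, camera): "point" ([x, y, z] in m, in world coordinates, good to about 4 mm: a listed point, or the origin of a listed thing).
The state is a dict: "clock": time; "qpos": joint angles; "joint_vel": joint speeds; "tau": joint torques, N m; "ee_pos": TCP position; "tool_rot": TCP orientation; "ft_force": force on the tool from outside, world axes, zero at the start; "ft_torque": the same for the moment, N m; "grip_width": opening from 0.0 (shut) to 1.0 (fully open); "gripper_force": force on a finger pad.
Only numpy, scipy, OpenCV 4.12 (cv2) and the standard library are available. Lean on these libraries where they do the work, as an engineer would, in place of code of your own. Each camera call takes 0.05 s, during which the arm holds its last target. There are 200 camera calls.

TASK

Set the green router for a light scoring pass: turn the black depth knob clockwise, gently, until the depth rod just touches the stop screw below it (do not force it past the touch), then back it off four clicks and let go. Then swing the red lever fully round to clamp the rod, and leave the things lying around where they are.

Things in the scene. Friction and masses are not known exactly. Their poses are not given: they have to be found in the camera images.
- router: green cordless plunge router on the saw table (3 mm above z = 0), too heavy to shift; base 156 mm across, motor 90 mm, top at 182 mm, battery at the back, black handles left and right (reaching 147 mm from the middle, below 130 mm). Origin: middle of the underside; x to the back, y to its left, z up. Head clamped. At the front, at (-80, 0) mm, stands the depth rod with the knob on top
- knob_grip (a point): middle of the round black depth knob, 51 mm across, ribbed edge, 200 to 232 mm above the table, axis vertical; this point is on the axis, 216 mm up, and stays there. Nothing else on the router is higher than 199 mm. Its -x axis points to the white line on the knob. Clockwise from above lowers the rod, anticlockwise raises it; 24 clicks a turn (15 degrees each), 0.1 mm of rod a click
- depth_knob: the same knob; origin on its axis at its underside. A click takes up to 0.17 N m; let go, it rests on the nearest click. The rod starts 5 to 8 clicks above the stop; the knob angle where they meet differs each time and falls on a click: count from there. At the touch the resistance jumps to 0.2 N m, then rises by about 4 N m per radian; above 0.8 N m the rod is strained
- rod_tip (a point): middle of the foot of the steel depth rod, 10 mm thick; the rod moves only up and down, driven by the knob
- turret_stop (a point): where the top of the tall brass stop screw stands when nothing presses on it: on the turret straight below the rod, 52 mm above the table, fixed to the router; the rod's foot meets it
- stop_top (a point): top of that brass stop screw itself; it gives way by hundredths of a millimetre when the rod is pressed on it (0.06 mm at 0.8 N m on the knob) and springs back
- rod_lock (a joint): angle of the red cam lever that clamps the rod: 0 loose, pointing to the router's front (its -x); swings level, anticlockwise seen from above, to 1.4 at its end stop, pointing nearly to the router's right (its -y). Stiff: about 2.5 N sideways at its end post; stays where it is left. Starts between 0 and 0.2
- lock_tip (a point): the upright red post on the lever's end, 16 mm across, 158 to 199 mm above the table, 64 mm from the pivot; this point is on its axis, 186 mm above the table
- lock_pivot (a point): the lever's vertical pivot, 46 mm to the router's right of the rod axis (-80, -46 mm in the router's frame), fixed to the router; the lever's arm lies 158 to 164 mm above the table
- arbor_wrench: flat steel spanner, 40 x 212 x 5 mm, lying near the router, to be left alone; origin in the middle of its underside
- tape_measure: yellow tape measure lying on its side, 65 x 76 x 35 mm, lying near the router, to be left alone; origin in the middle of its underside
- pencil_a: red carpenter's pencil, 8 x 155 x 7 mm, lying near the router, to be left alone; origin in the middle of its underside
- sanding_block: brown cork sanding block, 60 x 97 x 28 mm, lying near the router, to be left alone; origin in the middle of its underside
- offcut_c: thin strip of wood, 32 x 200 x 19 mm, lying near the router, to be left alone; origin in the middle of its underside
- driver_d: short screwdriver with a red handle, 20 x 130 x 19 mm, lying near the router, to be left alone; origin in the middle of its underside

How it is judged:
On the way, in this order (a step that is already met when the one before it is completed fails the run):
1. the knob is turned in until the depth rod touches the stop screw (z of rod_tip in the frame of turret_stop below 1.5e-05 m), for 0.1 s.
2. the knob is backed off four clicks (rod 0.36 to 0.44 mm above the stop) and let go, the lever still loose (z of rod_tip in the frame of turret_stop between 0.00036 and 0.00044 m and contact force between the fingers and depth_knob below 0.2 N and value of joint rod_lock below 0.6 rad), for 0.2 s.
3. the lever is swung round to its end stop (value of joint rod_lock above 1.25 rad), for 0.2 s.
At the end, for the whole second after the job is handed in: the rod stands four clicks above the stop screw (0.36 to 0.44 mm, that is within 0.4 click) and the lever is swung round to its end stop (more than 1.25 rad) (z of rod_tip in the frame of turret_stop between 0.00036 and 0.00044 m and value of joint rod_lock above 1.25 rad); the robot touches nothing.
It fails at once if the rod is forced against the stop screw: screw pressed down by over 0.06 mm, that is about 0.8 N m on the knob (z of stop_top in the frame of turret_stop below -6e-05 m).
It fails at once if a thing lying around is shifted by more than 3 cm (distance of any of arbor_wrench, tape_measure, pencil_a, sanding_block, offcut_c, driver_d from where it was at the start of the episode above 0.03 m).
It also fails if it takes over 61 s, if anything falls off the work surface, if the arm or the gripper's body presses on something with over 40 N, if the wrist force passes 120 N, or if a joint passes its speed limit or range.

## Working session

There is one attempt and no reset: what is moved stays moved. The work goes in short steps, Python scripts to look and compute and a shell command to move; the robot and the scene stay as the last step left them, time stands still between calls to the robot, and variables do not carry over. Pictures are saved under pics/ and viewed, at most 10 in all, crops included, and the job is handed in when it is done.

```bash
mkdir -p pics
cat > h.py <<'E'
from bench import robot
import numpy as np, cv2
def save(n,f): cv2.imwrite(f,cv2.cvtColor(robot.grab_frame(n),cv2.COLOR_RGB2BGR))
E
python3 - <<'E'
from h import *
s=robot.observe()
for k,v in s.items(): print(k,np.round(v,3))
ims=[]
for n in ["top","side"]:
    ims.append(robot.grab_frame(n))
    for t in ["knob_grip","lock_tip","lock_pivot","router","rod_tip"]:
        print(n,t,[(np.round(d["point"],4).tolist(),round(d["score"],2)) for d in robot.mark_of(t,n)[:2]])
    p=robot.camera_params(n);print(np.round(p["pose"],3).tolist(),p["fov_y"],p["cx"],p["cy"])
cv2.imwrite("pics/a.png",cv2.cvtColor(cv2.resize(np.vstack(ims),(560,840))[:,:],cv2.COLOR_RGB2BGR)) if 0 else [cv2.imwrite(f"pics/a{i}.png",cv2.cvtColor(m,cv2.COLOR_RGB2BGR)) for i,m in enumerate(ims)]
E
```

```text
clock 0.0
qpos [-1.394  0.049  0.098  1.622  0.     1.443]
joint_vel [-0.     0.001 -0.001 -0.001 -0.003  0.001]
tau [ 0.0000e+00 -3.3878e+01  3.2002e+01  2.0000e-02 -0.0000e+00 -0.0000e+00]
ee_pos [ 0.157 -0.5    0.23 ]
tool_rot [-3.139 -0.     0.305]
ft_force [ 0.961 -0.307 -0.227]
ft_torque [0.05  0.025 0.034]
gripper_force 0.0
grip_width 1.0
top knob_grip [([0.5416, -0.032, 0.2196], 0.73)]
top lock_tip [([0.6169, -0.0102, 0.0013], 0.73), ([0.5027, -0.1015, 0.1853], 0.58)]
top lock_pivot [([0.5545, -0.0798, 0.1639], 0.9), ([0.5446, -0.0348, 0.1996], 0.36)]
top router [([0.6137, -0.0097, 0.0008], 0.87), ([0.4933, 0.3293, 0.0021], 0.45)]
top rod_tip []
[[-0.029, -0.998, 0.057, 0.45], [-0.999, 0.03, 0.014, -0.033], [-0.016, -0.056, -0.998, 1.559], [0.0, 0.0, 0.0, 1.0]] 51.45943326379994 282.00072382771555 210.24934702660858
side knob_grip [([0.5424, -0.0316, 0.2143], 0.49)]
side lock_tip [([0.4992, -0.1021, 0.1847], 0.51), ([0.4462, -0.2655, 0.0034], 0.36)]
side lock_pivot [([0.5626, -0.0776, 0.1626], 0.6)]
side router [([0.6146, -0.0034, -0.0014], 0.96)]
side rod_tip []
[[0.831, -0.365, 0.42, -0.114], [-0.556, -0.525, 0.645, -1.024], [-0.015, -0.769, -0.639, 1.172], [0.0, 0.0, 0.0, 1.0]] 47.32820085382924 274.7234878233957 203.88185906959546
```

View pics/a0.png

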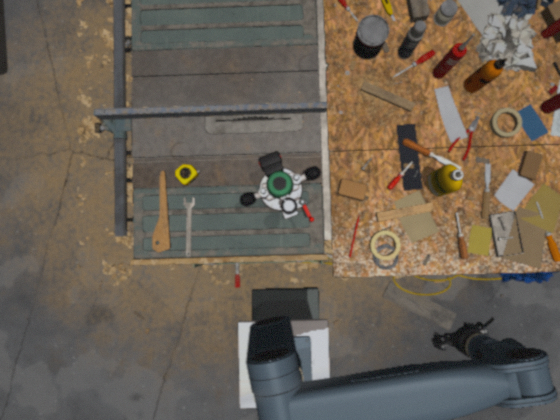

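View pics/a1.png

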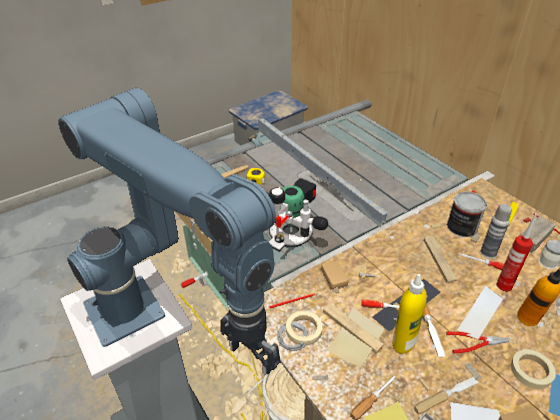

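The top view shows the router at about (280,185), with the knob at (290,205) and the red lever tip at (308,215). In the side view the knob is near (281,215). The network points fit the geometry: router yaw is about 20° and the lever is at about 0.06 rad. I'll rotate and lift, then travel.

```bash
J="python3 -m jog"
$J '[[[0,0,-0.02],-0.149],[[0,0,-0.02],-0.149],[[0,0,-0.02],-0.149],[[0,0,-0.02],-0.149],[[0,0,-0.02],-0.149],[[0,0,0],-0.149],[[0,0,0],-0.149],[[0,0,0],-0.149]]'
python3 -m jog '[[[0,0,0],-0.149],[[0,0,0],-0.149],[[0,0,0],-0.149],[[0,0,0],-0.149],[[0,0,0],-0.149],[[0,0,0],-0.149],[[0,0,0],-0.149],[[0,0,0],0]]'
python3 - <<'E'
from h import *
s=robot.observe();print(s["clock"],s["qpos"],s["ee_pos"],s["tool_rot"])
from scipy.spatial.transform import Rotation as Ro
print(Ro.from_euler("xyz",s["tool_rot"]).as_matrix().T@(np.array([.535,-.032,.33])-s["ee_pos"]))
E
```

```text
clock: 1.4
ee_pos: [0.1576, -0.501, 0.3317]
tool_rot: [3.141, 0.001, 1.503]
ft_force: [0.4, 0.0, 0.5]
grip_width: 0.997
gripper_force: 0.0
clock: 2.2
ee_pos: [0.1575, -0.5008, 0.3314]
tool_rot: [-3.141, 0.0, 2.54]
ft_force: [1.0, -0.0, 0.3]
grip_width: 0.999
gripper_force: 0.0
2.2 [-1.39381642e+00  1.00797251e-01  3.57872351e-01  1.82771227e+00
  9.54270113e-06 -7.91787548e-01] [ 0.15753749 -0.50082358  0.33140443] [-3.14148610e+00  1.18608189e-04  2.53956378e+00]
[-0.04559783  0.60016206  0.00134589]
```

```bash
python3 -m jog '[[[-0.003,0.04,0],0],[[-0.003,0.04,0],0],[[-0.003,0.04,0],0],[[-0.003,0.04,0],0],[[-0.003,0.04,0],0],[[-0.003,0.04,0],0],[[-0.003,0.04,0],0],[[-0.003,0.04,0],0]]'
python3 -m jog '[[[-0.003,0.04,0],0],[[-0.003,0.04,0],0],[[-0.003,0.04,0],0],[[-0.003,0.04,0],0],[[-0.003,0.04,0],0],[[-0.004,0.04,0],0],[[-0.003,0.04,0],0],[[0,0,0],0]]'
python3 - <<'E'
from h import *
s=robot.observe();print(s["clock"],s["qpos"],s["ee_pos"],s["tool_rot"])
save("wrist","pics/w1.png")
for t in ["knob_grip","lock_tip","lock_pivot","router"]:
    print(t,[(np.round(d["point"],4).tolist(),round(d["score"],2)) for d in robot.mark_of(t,"wrist")[:2]])
p=robot.camera_params("wrist");print(p)
E
```

```text
clock: 3.0
ee_pos: [0.3593, -0.2492, 0.3316]
tool_rot: [-3.141, 0.001, 2.536]
ft_force: [0.7, -0.8, -0.5]
grip_width: 1.0
gripper_force: 0.0
clock: 3.8
ee_pos: [0.5372, -0.0286, 0.3298]
tool_rot: [3.14, -0.002, 2.542]
ft_force: [-0.6, -0.5, 0.2]
grip_width: 1.0
gripper_force: 0.0
3.8 [-0.17894815  0.13588357  0.39294766  1.828982    0.00188954  0.42072471] [ 0.53720702 -0.02858058  0.32979152] [ 3.14032597e+00 -1.79549548e-03  2.54191986e+00]
knob_grip [([0.5361, -0.0371, 0.2225], 0.73)]
lock_tip [([0.498, -0.1046, 0.1874], 0.73), ([0.5414, -0.035, 0.2037], 0.55)]
lock_pivot [([0.5561, -0.0775, 0.1592], 0.57)]
router [([0.6226, -0.0058, 0.0019], 0.57)]
{'fov_y': 71.35328616245253, 'cx': 279.70699774854, 'cy': 207.70149406261683, 'tool_from_camera': array([[-1.45401861e-03, -9.57058685e-01, -2.89890600e-01,
         7.34026499e-02],
       [ 9.99998846e-01, -1.51903081e-03, -7.42708576e-07,
        -9.81616875e-04],
       [-4.39641937e-04, -2.89890267e-01,  9.57059789e-01,
        -1.42286732e-01],
       [ 0.00000000e+00,  0.00000000e+00,  0.00000000e+00,
         1.00000000e+00]])}
```

View pics/w1.png

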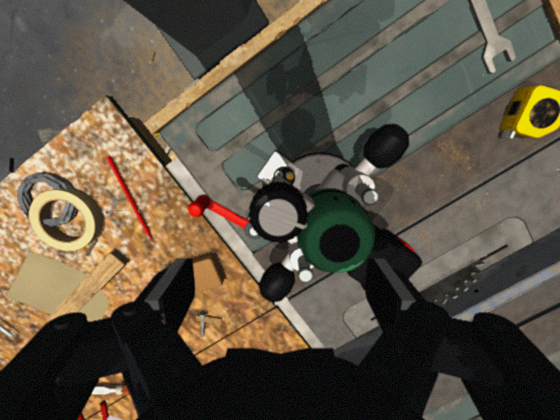

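The knob disc is centred near (278,215), the red post at (200,207), and the white line is on the knob's lower right. Next I'll turn the knob's region into a position.

```bash
cat >> h.py <<'E'
from scipy.spatial.transform import Rotation as Ro
def proj_setup():
    s=robot.observe(); T=np.eye(4); T[:3,:3]=Ro.from_euler("xyz",s["tool_rot"]).as_matrix(); T[:3,3]=s["ee_pos"]
    p=robot.camera_params("wrist"); return s,T,T@p["tool_from_camera"],p
def ray(u,v,z,C,p):
    f=210/np.tan(np.radians(p["fov_y"]/2)); d=C[:3,:3]@np.array([(u-p["cx"])/f,(v-p["cy"])/f,1]); return C[:3,3]+d*(z-C[2,3])/d[2]
E
python3 - <<'E'
from h import *
s,T,C,p=proj_setup(); im=robot.grab_frame("wrist")
for t,z in [("depth_knob",.219),("lock_tip",.185)]:
    for d in robot.regions_of(t,"wrist")[:2]:
        m=d["region"].astype(np.uint8); ys,xs=np.nonzero(m); (c,wh,a)=cv2.minAreaRect(np.c_[xs,ys].astype(np.int32))
        print(t,d["score"],m.sum(),xs.min(),xs.max(),ys.min(),ys.max(),ray(xs.mean(),ys.mean(),z,C,p),ray(c[0],c[1],z,C,p))
k=ray(278,218,.235,C,p);print("cap",k, "tip",ray(198,205,.202,C,p))
print(s["ee_pos"],T[:3,:3].T@(k-s["ee_pos"]))
cv2.imwrite("pics/k.png",cv2.cvtColor(cv2.resize(im[150:270,170:330],None,fx=4,fy=4),cv2.COLOR_RGB2BGR))
E
```

```text
depth_knob 0.59 2720 256 312 181 240 [ 0.54152685 -0.0345483   0.219     ] [ 0.54173719 -0.03440714  0.219     ]
lock_tip 0.66 1161 168 229 250 292 [ 0.56128533 -0.14776335  0.185     ] [ 0.55775665 -0.15820102  0.185     ]
lock_tip 0.64 815 195 265 193 236 [ 0.51836326 -0.09006425  0.185     ] [ 0.5233102  -0.08654892  0.185     ]
cap [ 0.54011076 -0.03984778  0.235     ] tip [ 0.49423951 -0.10256206  0.202     ]
[ 0.53468063 -0.03308163  0.33168727] [-0.00826598 -0.00246824  0.09669165]
```

View pics/k.png

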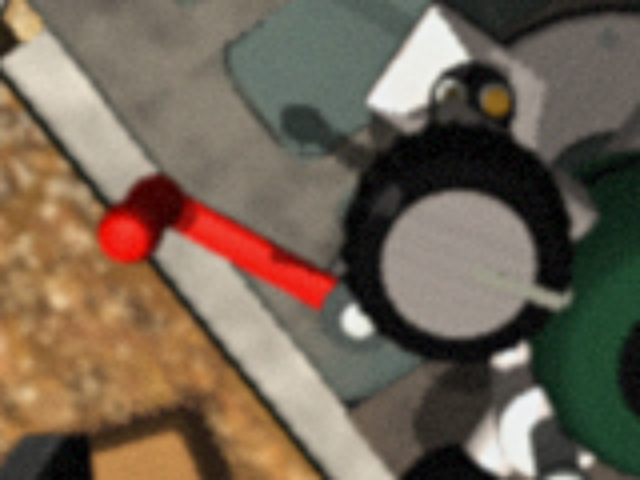

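The crop shows the knob's cap centred at full-image (284.3,216), the white line pointing right to (313,224), and the post top at (202,209).

Run:
```python
from h import *
s,T,C,p=proj_setup()
for u,v,z in [(284.3,216.2,.235),(284.3,210,.2235),(202,209,.202)]:
    k=ray(u,v,z,C,p);print(k,T[:3,:3].T@(k-s["ee_pos"]))
print(s["ee_pos"],s["tool_rot"],s["ft_force"])
```

```text
[ 0.54196398 -0.03459845  0.235     ] [-0.00667742  0.00296459  0.09681103]
[ 0.54041272 -0.03331655  0.2235    ] [-0.00466387  0.00313621  0.10830954]
[ 0.49970436 -0.10210234  0.202     ] [-0.01021115 -0.07660344  0.12979726]
[ 0.53471268 -0.03322073  0.33180533] [3.14138585e+00 7.56643793e-04 2.53755195e+00] [ 0.39510422  0.04542673 -0.52690982]
```

```bash
python3 -m jog '[[[-0.006,0.003,0.035],0],[[0,0,0.035],0],[[0,0,0],0],[[0,0,0],0]]'
python3 - <<'E'
from h import *
s,T,C,p=proj_setup(); im=robot.grab_frame("wrist")
print(s["ee_pos"],s["tool_rot"])
for d in robot.regions_of("depth_knob","wrist")[:2]:
    ys,xs=np.nonzero(d["region"]);print(d["score"],len(xs),xs.min(),xs.max(),ys.min(),ys.max())
    u=(xs.min()+xs.max())/2; k=ray(u,(ys.min()+ys.max())/2,.222,C,p);print(k,T[:3,:3].T@(k-s["ee_pos"]))
for d in robot.mark_of("knob_grip","wrist")[:1]: print(d["point"],T[:3,:3].T@(d["point"]-s["ee_pos"]))
cv2.imwrite("pics/k2.png",cv2.cvtColor(im,cv2.COLOR_RGB2BGR))
E
```

```text
clock: 4.6
ee_pos: [0.5408, -0.0335, 0.261]
tool_rot: [-3.141, -0.002, 2.539]
ft_force: [-0.3, -0.1, 0.5]
grip_width: 0.998
gripper_force: 0.0
[ 0.54083198 -0.03351626  0.26103899] [-3.14069482e+00 -1.95745356e-03  2.53870828e+00]
0.64 5190 241 320 193 275
[ 0.54032731 -0.03379413  0.222     ] [ 0.00018172 -0.00047999  0.03903987]
```

View pics/k2.png

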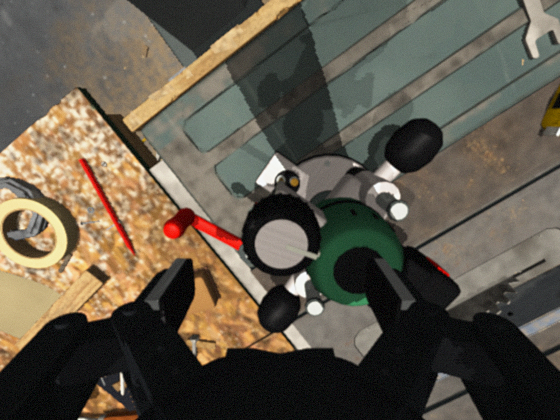

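Cap is at (282,243), centred between the fingers, and the offset is under 1 mm. Descend and grip.

```bash
python3 -m jog '[[[0,0,0.03],0],[[0,0,0.031],0],[[0,0,0],0],[[0,0,0],0]]'
python3 -m jog '[[[0,0,0],0],[[0,0,0],0],[[0,0,0],0],[[0,0,0],0],[[0,0,0],0],[[0,0,0],0],[[0,0,0],0],[[0,0,0],0]]' 0.045
cat > st.py <<'E'
from h import *
s=robot.observe()
print(round(s["clock"],2),"yaw deg",round(np.degrees(s["tool_rot"][2]),2),"pos",np.round(s["ee_pos"],4),"F",np.round(s["ft_force"],1),"T",np.round(s["ft_torque"],3),"tau6",np.round(s["tau"][5],3),"q6",round(s["qpos"][5],4),"w",round(s["grip_width"],3),round(s["gripper_force"],1))
E
python3 st.py
```

```text
clock: 5.15
ee_pos: [0.5425, -0.0333, 0.2023]
tool_rot: [3.141, 0.002, 2.54]
ft_force: [-0.8, 0.3, 0.4]
grip_width: 1.002
gripper_force: 0.0
clock: 5.95
ee_pos: [0.5428, -0.0341, 0.2035]
tool_rot: [3.141, 0.005, 2.539]
ft_force: [-1.0, -1.0, 5.3]
grip_width: 0.573
gripper_force: 62.4
5.95 yaw deg 145.5 pos [ 0.5428 -0.0341  0.2035] F [-1.  -1.   5.3] T [-0.312  0.42  -0.009] tau6 0.011 q6 0.4171 w 0.573 62.4
```

```bash
python3 -m jog '[[[0,0,0],0.131],[[0,0,0],0.131],[[0,0,0],0],[[0,0,0],0]]' >/dev/null; python3 st.py
python3 -m jog '[[[0,0,0],0.131],[[0,0,0],0.131],[[0,0,0],0.131],[[0,0,0],0.131],[[0,0,0],0.131],[[0,0,0],0.131],[[0,0,0],0],[[0,0,0],0]]'>/dev/null; python3 st.py
```

```text
6.35 yaw deg 130.47 pos [ 0.5426 -0.0343  0.2035] F [-1.3 -2.   6.2] T [-0.398  0.527  0.008] tau6 0.002 q6 0.6792 w 0.569 62.4
7.15 yaw deg 85.43 pos [ 0.5416 -0.0345  0.2035] F [-3.  -2.7  7.4] T [-0.479  1.021 -0.078] tau6 0.005 q6 1.4652 w 0.572 62.6
```

```bash
python3 -m jog '[[[0,0,0],0.1],[[0,0,0],0.1],[[0,0,0],0.04],[[0,0,0],0],[[0,0,0],0]]'>/dev/null; python3 st.py
python3 -m jog '[[[0,0,0],0.04],[[0,0,0],0],[[0,0,0],0]]'>/dev/null; python3 st.py
python3 -m jog '[[[0,0,0],0.05],[[0,0,0],0],[[0,0,0],0]]'>/dev/null; python3 st.py
python3 -c "
from h import *;save('wrist','pics/w5.png')"
```

```text
7.65 yaw deg 71.67 pos [ 0.5413 -0.0344  0.2035] F [-5.4 -2.   6.8] T [-0.419  1.197 -0.097] tau6 -0.063 q6 1.7053 w 0.566 62.6
7.95 yaw deg 69.4 pos [ 0.5412 -0.0344  0.2035] F [-5.1 -2.7  7.3] T [-0.438  1.19   0.077] tau6 0.042 q6 1.745 w 0.57 62.6
8.25 yaw deg 66.55 pos [ 0.5412 -0.0344  0.2035] F [-4.3 -2.6  7.7] T [-0.413  1.247  0.147] tau6 0.108 q6 1.7948 w 0.564 62.6
```

View pics/w5.png

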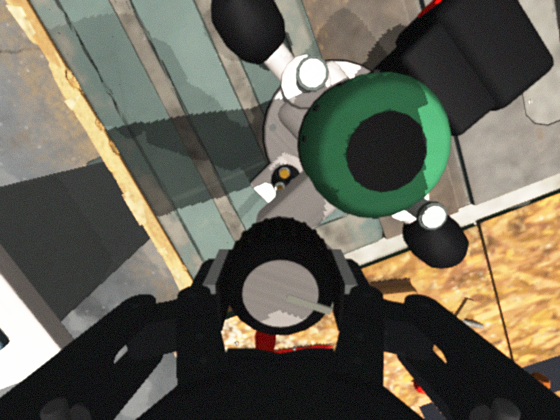

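```bash
python3 -m jog '[[[0,0,0],0.1],[[0,0,0],0.08],[[0,0,0],0.022],[[0,0,0],0],[[0,0,0],0]]'>/dev/null; python3 st.py
python3 -m jog '[[[0,0,0],0.03],[[0,0,0],0],[[0,0,0],0]]'>/dev/null; python3 st.py
python3 -m jog '[[[0,0,0],0.03],[[0,0,0],0],[[0,0,0],0]]'>/dev/null; python3 st.py
```

```text
8.8 yaw deg 54.96 pos [ 0.541  -0.0342  0.2035] F [-5.5 -2.   8.2] T [-0.306  1.285  0.006] tau6 0.014 q6 1.997 w 0.567 62.6
9.1 yaw deg 53.25 pos [ 0.5409 -0.0342  0.2035] F [-5.4 -2.4  8.8] T [-0.293  1.277  0.029] tau6 0.082 q6 2.0269 w 0.567 62.6
9.4 yaw deg 51.54 pos [ 0.5409 -0.0342  0.2035] F [-6.5 -1.4  7.3] T [-0.303  1.373  0.084] tau6 0.105 q6 2.0568 w 0.566 62.6
```

The picture shows the knob held between the pads. The white line still points right and slightly down at (330,308), as before, so it hasn't slipped. No touch at clicks 5 or 6.

```bash
python3 -m jog '[[[0,0,0],0.1],[[0,0,0],0.07],[[0,0,0],0.022],[[0,0,0],0],[[0,0,0],0]]'>/dev/null; python3 st.py
python3 -m jog '[[[0,0,0],0.03],[[0,0,0],0],[[0,0,0],0]]'>/dev/null; python3 st.py
python3 -m jog '[[[0,0,0],0.03],[[0,0,0],0],[[0,0,0],0]]'>/dev/null; python3 st.py
```

```text
9.9 yaw deg 40.52 pos [ 0.5408 -0.034   0.2035] F [-5.4 -1.8  7.6] T [-0.237  1.404 -0.053] tau6 -0.014 q6 2.2491 w 0.571 62.6
10.2 yaw deg 38.82 pos [ 0.5408 -0.0339  0.2035] F [-7.  -1.6  7.9] T [-0.178  1.408  0.032] tau6 0.061 q6 2.2789 w 0.57 62.6
10.5 yaw deg 37.11 pos [ 0.5407 -0.0339  0.2035] F [-6.4 -2.   8.8] T [-0.218  1.374  0.089] tau6 0.102 q6 2.3088 w 0.567 62.6
```

```bash
python3 -m jog '[[[0,0,0],0.1],[[0,0,0],0.07],[[0,0,0],0.03],[[0,0,0],0],[[0,0,0],0]]'>/dev/null; python3 st.py
python3 -m jog '[[[0,0,0],0.03],[[0,0,0],0],[[0,0,0],0]]'>/dev/null; python3 st.py
python3 -m jog '[[[0,0,0],0.02],[[0,0,0],0],[[0,0,0],0]]'>/dev/null; python3 st.py
```

```text
11.0 yaw deg 25.63 pos [ 0.5406 -0.0337  0.2035] F [-6.2 -1.4  9. ] T [-0.093  1.461 -0.037] tau6 -0.02 q6 2.5092 w 0.567 62.7
11.3 yaw deg 23.98 pos [ 0.5406 -0.0337  0.2035] F [-6.8 -1.5  9.1] T [-0.083  1.367  0.255] tau6 0.277 q6 2.5381 w 0.567 62.6
11.6 yaw deg 22.85 pos [ 0.5406 -0.0336  0.2035] F [-6.6 -1.2  8.9] T [-0.073  1.484  0.333] tau6 0.35 q6 2.5579 w 0.57 62.6
```

Touch at click 8: the torque jumped to 0.28 and then 0.35 N m. Back off 60° from the touch click, to q6 ≈ 1.464, and release.

```bash
python3 -m jog '[[[0,0,0],-0.13],[[0,0,0],-0.14],[[0,0,0],-0.14],[[0,0,0],-0.14],[[0,0,0],-0.14],[[0,0,0],-0.14],[[0,0,0],-0.14],[[0,0,0],-0.08]]'>/dev/null; python3 st.py
python3 -m jog '[[[0,0,0],-0.044],[[0,0,0],0],[[0,0,0],0]]'>/dev/null; python3 st.py
```

```text
12.4 yaw deg 83.17 pos [ 0.5415 -0.0345  0.2035] F [-4.8 -2.7  7.6] T [-0.495  1.089  0.076] tau6 0.426 q6 1.5046 w 0.568 62.5
12.7 yaw deg 85.44 pos [ 0.5415 -0.0345  0.2035] F [-3.5 -2.3  7.1] T [-0.511  1.031  0.047] tau6 0.024 q6 1.465 w 0.567 62.5
```

```bash
python3 -m jog '[[[0,0,0],0],[[0,0,0],0],[[0,0,0],0],[[0,0,0],0],[[0,0,0],0],[[0,0,0],0]]' 0.085; python3 st.py
python3 -m jog '[[[0,0,-0.03],0],[[0,0,-0.03],0],[[0,0,-0.03],0],[[0,0,0],0],[[0,0,0],0]]'; python3 st.py
python3 - <<'E'
from h import *
s,T,C,p=proj_setup();save("wrist","pics/r.png")
for t in ["lock_tip","lock_pivot","knob_grip"]:
    print(t,[(np.round(d["point"],4).tolist(),round(d["score"],2)) for d in robot.mark_of(t,"wrist")[:2]])
E
```

```text
clock: 13.3
ee_pos: [0.5417, -0.0331, 0.2001]
tool_rot: [-3.141, -0.0, 1.492]
ft_force: [-0.3, -0.4, -0.1]
grip_width: 0.995
gripper_force: 0.0
13.3 yaw deg 85.48 pos [ 0.5417 -0.0331  0.2001] F [-0.3 -0.4 -0.1] T [ 0.015 -0.034  0.038] tau6 0.0 q6 1.4651 w 0.995 0.0
clock: 13.8
ee_pos: [0.5424, -0.0333, 0.2912]
tool_rot: [3.139, 0.0, 1.492]
ft_force: [0.6, -0.6, -0.2]
grip_width: 0.999
gripper_force: 0.0
13.8 yaw deg 85.48 pos [ 0.5424 -0.0333  0.2912] F [ 0.6 -0.6 -0.2] T [-0.017 -0.016  0.014] tau6 0.0 q6 1.4651 w 0.999 0.0
lock_tip [([0.5014, -0.1013, 0.1893], 0.97), ([0.5581, -0.074, 0.1624], 0.4)]
lock_pivot [([0.5571, -0.0744, 0.1617], 0.76)]
knob_grip [([0.5408, -0.0376, 0.2217], 0.58)]
```

View pics/r.png

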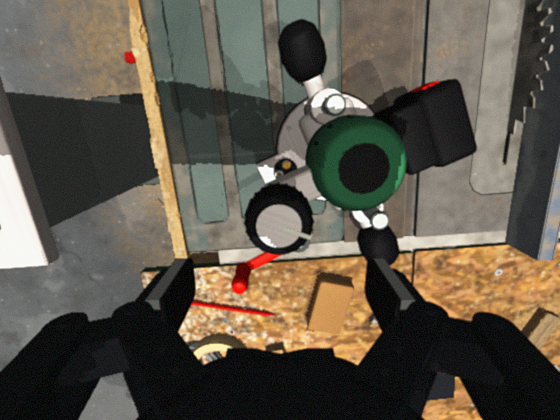

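Released with four clicks of backlash-free offset. The lever post is at (240,280) and the knob line is unchanged. Next I'll cage the post between the partly open fingers, with the closing axis along the swing tangent.

```bash
python3 -m jog '[[[0,0,0],0.131],[[0,0,0],0.131],[[0,0,0],0.131],[[0,0,0],0.131],[[0,0,0],0.131],[[0,0,0],0.131],[[0,0,0],0.131],[[0,0,0],0.131]]' 0.045 >/dev/null
python3 -m jog '[[[-0.034,0.022,0],0],[[-0.034,0.022,0],0],[[0,0,0],0],[[0,0,0],0]]'
python3 - <<'E'
from h import *
s,T,C,p=proj_setup();save("wrist","pics/l.png")
for t in ["lock_tip"]:
    for d in robot.mark_of(t,"wrist")[:2]: print(d["point"],d["score"],T[:3,:3].T@(np.array(d["point"])-s["ee_pos"]))
E
python3 st.py
```

```text
clock: 15.2
ee_pos: [0.4986, -0.1025, 0.2894]
tool_rot: [-3.14, 0.001, 0.442]
ft_force: [-0.4, 0.5, 0.1]
grip_width: 0.527
gripper_force: 0.0
[0.5018, -0.1021, 0.1891] 0.56 [0.00312332 0.00112201 0.10028974]
15.3 yaw deg 25.45 pos [ 0.4993 -0.1016  0.2896] F [0.2 0.8 0.2] T [ 0.009  0.015 -0.044] tau6 0.001 q6 2.3648 w 0.525 0.0
```

View pics/l.png

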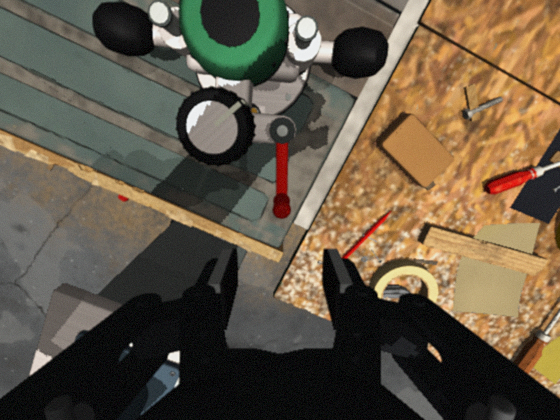

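The post at (281,208) sits midway between the fingers. Descend around it.

```bash
python3 -m jog '[[[0.002,0,0.03],0],[[0,0,0.03],0],[[0,0,0.03],0],[[0,0,0.023],0],[[0,0,0],0],[[0,0,0],0]]' >/dev/null; python3 st.py
python3 -m jog '[[[0,0,0],0],[[0,0,0],0],[[0,0,0],0],[[0,0,0],0]]' 0.026 >/dev/null; python3 st.py
```

```text
15.9 yaw deg 25.51 pos [ 0.5011 -0.1003  0.1771] F [ 0.7 -0.3  0.7] T [ 0.024  0.024 -0.005] tau6 0.001 q6 2.3673 w 0.528 0.0
16.3 yaw deg 25.42 pos [ 0.5016 -0.1015  0.1783] F [-1.  -0.3 -0.3] T [-0.055 -0.044  0.006] tau6 0.0 q6 2.3672 w 0.303 0.0
```

```bash
python3 -m jog '[[[0.0005,0.0084,0],-0.131],[[0.0005,0.0084,0],-0.131],[[0.0005,0.0084,0],-0.131],[[0.0006,0.0084,0],-0.131],[[0,0,0],0],[[0,0,0],0]]' >/dev/null; python3 st.py
python3 -m jog '[[[0.0005,0.0084,0],-0.131],[[0.0005,0.0084,0],-0.131],[[0.0005,0.0084,0],-0.131],[[0.0006,0.0084,0],-0.131],[[0,0,0],0],[[0,0,0],0]]' >/dev/null; python3 st.py
python3 -m jog '[[[0.0005,0.0084,0],-0.131],[[0.0005,0.004,0],-0.065],[[0,0,0],0],[[0,0,0],0]]' >/dev/null; python3 st.py
```

```text
16.9 yaw deg 55.28 pos [ 0.5227 -0.1268  0.1774] F [-0.1 -0.8 -0.2] T [ 0.008 -0.02   0.051] tau6 -0.027 q6 1.8141 w 0.302 0.0
17.5 yaw deg 85.26 pos [ 0.554  -0.1378  0.1773] F [0.6 0.3 1.1] T [0.045 0.005 0.008] tau6 -0.017 q6 1.2922 w 0.301 0.0
17.9 yaw deg 96.53 pos [ 0.5659 -0.1373  0.1773] F [-0.6  0.3  0.8] T [-0.045  0.258 -0.02 ] tau6 -0.004 q6 1.1038 w 0.302 0.7
```

```bash
python3 -m jog '[[[0.0004,0.004,0],-0.065],[[0,0.002,0],0],[[0,0,0],0],[[0,0,0],0]]' >/dev/null; python3 st.py
python3 - <<'E'
from h import *
s,T,C,p=proj_setup();save("wrist","pics/e.png");robot.grab_frame("top")
for c in ["wrist","top"]:
  for t in ["lock_tip"]:
    for d in robot.mark_of(t,c)[:2]:
        v=np.array(d["point"])-[.5575,-.0755,0];print(c,np.round(d["point"],4),d["score"],np.degrees(np.arctan2(v[1],v[0]))%360)
E
```

```text
18.3 yaw deg 100.32 pos [ 0.572  -0.1365  0.1773] F [-2.3 -1.3  0.4] T [-0.332  0.428  0.008] tau6 0.021 q6 1.0428 w 0.304 1.2
wrist [ 0.5666 -0.1375  0.1882] 0.6 278.3499225917278
top [ 0.5151 -0.4427 -0.0012] 0.25 263.41331741549243
```

View pics/e.png

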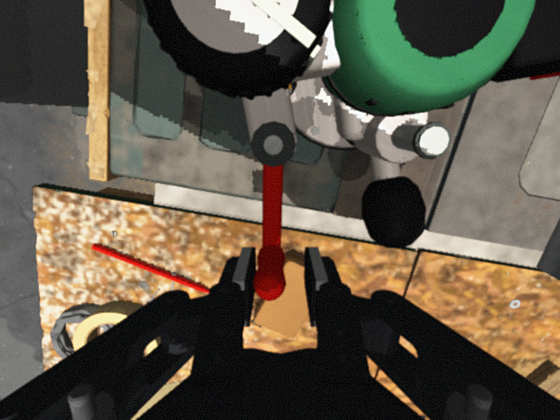

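The post at (270,280) rests against the left (pushing) finger, and the lever is at about 278°. I'll push slightly on to feel the end stop.

```bash
python3 -m jog '[[[0,0.003,0],0],[[0,0,0],0]]' >/dev/null; python3 st.py
python3 -m jog '[[[0,0.002,0],0],[[0,0,0],0]]' >/dev/null; python3 st.py
python3 -m jog '[[[0,0.002,0],0],[[0,0,0],0]]' >/dev/null; python3 st.py
```

```text
18.7 yaw deg 100.38 pos [ 0.574  -0.1362  0.1773] F [-6.4 -3.3  2.2] T [-0.686  1.091  0.019] tau6 0.022 q6 1.0443 w 0.304 3.0
18.9 yaw deg 100.36 pos [ 0.5742 -0.1362  0.1772] F [-9.5 -3.7  3.3] T [-0.791  1.877 -0.002] tau6 0.012 q6 1.046 w 0.303 5.0
19.1 yaw deg 100.33 pos [ 0.5744 -0.1362  0.177 ] F [-13.   -4.3   4.6] T [-0.919  2.753  0.035] tau6 0.003 q6 1.0477 w 0.309 7.0
```

The end stop is reached: force climbs without motion. Unload, open and lift clear.

```bash
python3 -m jog '[[[0,-0.007,0],0],[[0,0,0],0],[[0,0,0],0]]' 0.04 >/dev/null; python3 st.py
python3 -m jog '[[[0,0,-0.03],0],[[0,0,-0.03],0],[[0,0,-0.03],0],[[0,0,-0.03],0],[[0,0,0],0],[[0,0,0],0]]' >/dev/null; python3 st.py
python3 - <<'E'
from h import *
s,T,C,p=proj_setup();save("wrist","pics/f.png")
for d in robot.mark_of("lock_tip","wrist")[:2]:
    v=np.array(d["point"])-[.5575,-.0755,0];print(np.round(d["point"],4),d["score"],np.degrees(np.arctan2(v[1],v[0]))%360)
E
```

```text
19.4 yaw deg 100.45 pos [ 0.5731 -0.1356  0.1776] F [ 0.4 -0.1 -0. ] T [ 0.055 -0.007  0.006] tau6 -0.0 q6 1.0415 w 0.469 0.0
20.0 yaw deg 100.45 pos [ 0.5734 -0.1359  0.2984] F [ 0.4 -0.1 -0.4] T [-0.013 -0.034 -0.015] tau6 0.001 q6 1.0414 w 0.469 0.0
[ 0.5686 -0.1378  0.1917] 0.84 280.1023887265478
```

View pics/f.png

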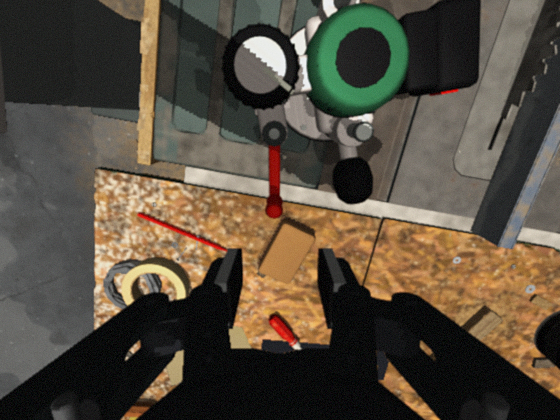

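The lever points to the router's right, post at (274,208) at about 280°. The fingers are clear and nothing has been disturbed.

```bash
python3 -c "
from bench import robot
print(robot.close_job())"
```

```text
the job is handed in; nothing more can be done
None
```

I turned the knob in until the rod touched the stop (8 clicks, about 0.35 N m), backed it off four clicks and let go, then swung the lever to its end stop; the job is handed in at about 20 s, and no verdict was returned.

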